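Clamp the sample jar and unscrew its cap

TASK

Open the soil sample jar that stands in the jar clamp: flip the red cam lever fully down so that the clamp grips the jar, then unscrew the tight blue cap (anticlockwise from above, taking a fresh grip as needed). Once the thread lets go, lift the cap straight up and finish while still holding it level over the open jar, its lower edge about a finger's width (1 to 2 cm) above the rim; leave the jar seated in the locked clamp and do not disturb the other things on the bench.

Things in the scene. Friction and masses are not known exactly. Their poses are not given: they have to be found in the camera images.
- clamp: Jar clamp fixed to the bench: grey base 100 x 164 x 12 mm, aluminium V block on the -y side, sliding jaw and cam lever on +y. Origin: on the bench under the jar's axis; y points from the jar to the lever, z up. Jar stands on the plate, 12 mm up. Only the raised lever is higher than 47 mm above the bench. Base spans y -68 to +96, x -50 to +50 mm.
- lever_pivot (a point): Hinge axis of the cam lever, fixed on the clamp at [0, 74, 32] mm in its frame, parallel to its x. The lever moves the jaw 5 mm: it meets the jar after 2 mm, then grips it with about 35 N. While the lever is open the jar is loose and would turn with its cap.
- cam_lever (a joint): Lever angle, rad: 0 to 0.3 at the start (open, almost upright), 1.4 fully down and locked (above 1.25 counts). It leans (value + 0.17) rad from vertical outward to the clamp's +y; at 1.4 it lies level along +y, axis 32 mm above the bench. Stays where left; takes about 5 to 8 N at the grip, pushed from the jar's side outward and down.
- lever_grip (a point): On the lever's centre line, 60 mm from the hinge axis, in the red round grip (16 mm thick, 28 to 88 mm from the axis).
- jar: Soil sample jar, 52 mm diameter, brown with a plain white label, in the clamp; 70 mm high without its cap, 200 g. Origin: centre of its underside, z up. It stands in the clamp with up to 1 mm play till the lever is down.
- jar_rim (a point): Centre of the jar's mouth, 70 mm above its underside (82 mm above the bench).
- cap: Blue ribbed screw cap, 57 mm diameter, 20 mm high, 60 g. Origin: centre of its lower edge, z up. Screwed on, its lower edge is 56 mm above the jar's underside (68 mm above the bench; top at 88 mm), 14 mm below the rim. Turned anticlockwise seen from above it is tight for about the first 45 degrees (about 0.5 N m at first), then easy.
- sample_jar_red: Another sample jar with red cap, 54 mm diameter, 70 mm high, standing loose on the bench behind the clamp; leave alone. Origin: centre of underside.
- sample_jar_green: Another sample jar with green cap, same size, behind the clamp; leave alone. Origin: centre of underside.
- scoop: Aluminium scoop 150 mm long lying on the bench to the right of the clamp; leave alone. Origin: centre of underside.
- open_tin: Open metal tin, 105 mm diameter, 64 mm high, on the right, for the sample that will be taken; leave alone. Origin: centre of underside.
- cap_grip (a point): On the cap's axis, 10 mm above its lower edge: the height to grip, across the diameter, with about 60 N. The thread (two-start, short) lets go after about 95 degrees (1.7 rad) of turning; a stop comes at about 140 (2.45 rad). Between these the cap lifts straight off, before them it does not. Turning does not raise the cap; turn at constant height.

How it is judged:
On the way, in this order (a step that is already met when the one before it is completed fails the run):
1. the cam lever is down (above 1.25 rad) while the cap is still screwed on (value of joint cam_lever above 1.25 rad and z of cap in the frame of jar below 0.0585 m and angle between the x axis of cap and the x axis of jar, either way round below 0.3 rad), for 0.2 s.
2. the cap is turned on the jar by more than 40 degrees, not yet lifted, the lever still down (value of joint cam_lever above 1.25 rad and z of cap in the frame of jar below 0.066 m and angle between the x axis of cap and the x axis of jar, either way round above 0.7 rad), for 0.1 s.
At the end, for the whole second after the job is handed in: Fingers hold the cap still, level, its edge 4 to 35 mm above the rim, within 15 mm of the jar's axis, touching neither jar nor clamp; lever above 1.25 rad; jar seated upright (lifted under 4 mm, within 5 mm of its place); other things within 30 mm of where they stood (z of cap in the frame of jar_rim between 0.004 and 0.035 m and horizontal distance between cap and jar_rim below 0.015 m and angle between cap's own z axis and vertical below 0.2 rad and contact force between the fingers and cap above 2 N and contact force between cap and jar below 0.1 N and contact force between cap and clamp below 0.1 N and linear speed of cap below 0.02 m/s and value of joint cam_lever above 1.25 rad and z of jar in the frame of clamp below 0.016 m and horizontal distance between jar and clamp below 0.005 m and angle between jar's own z axis and vertical below 0.08 rad and distance of each of sample_jar_red, sample_jar_green, scoop, open_tin from where it was at the start of the episode below 0.03 m); the arm keeps its last pose, push and grip.
It fails at once if the jar is pulled up out of its seat or tipped in the clamp (z of jar in the frame of clamp above 0.02 m or angle between jar's own z axis and vertical above 0.2 rad).
It fails at once if another jar, the scoop or the tin is knocked away (distance of any of sample_jar_red, sample_jar_green, scoop, open_tin from where it was at the start of the episode above 0.04 m).
It also fails if it takes over 51 s, if anything falls off the work surface, if the arm or the gripper's body presses on something with over 40 N, if the wrist force passes 120 N, or if a joint passes its speed limit or range.

ROBOT

A 6-joint arm with a two-finger parallel gripper is mounted at the origin on a cart in front of the work surface, level with it; the furniture and walls round the work are solid. World frame = base frame: x ahead of the robot, y to its left, z up, the work surface at z = 0. Lengths are in m, angles in rad, forces in N, time in s.
With the tool pointing down it reaches from about 0.275 to 0.75 m from the base axis. Payload 10.2 kg.
Tool frame: the origin (TCP) lies midway between the tips of the shut fingers; the grasp point (between the pads) lies 19 mm behind it (env.hold_point_z is the distance from the TCP to the grasp point, in m); x points along the fingers, z is the direction in which the jaws open and shut, and the axes are right-handed (so a half turn about x gives the same grasp; the last joint's range is limited). The gripper opens to 85 mm and grips with 20 to 120 N. Pads are 22 mm wide; open, the fingers measure 114 mm over their backs; the gripper's body (76 mm by 85 mm) begins 54 mm behind the grasp point. The pads swing forward as they close: fully open they stand 13 mm farther back than shut.
Start: joints at [-1.431, 0.313, 1.498, -0, 1.331, -0.223], TCP at [0.186, -0.491, 0.231] pointing down, gripper open.
Joint ranges: [-2.94, 2.94], [-0.97, 2.17], [0.19, 2.56], [-1.23, 4.37], [0.02, 3.11], [-2.88, 2.88]. Speed limits (rad/s): [2.39, 2.39, 3.01, 3.14, 3.14, 3.14].

INTERFACE

Orientations are given as a unit quaternion [x, y, z, w].
In Python, from bench import env, kinematics, monitor, eyes, job gives the robot as it stands. The module is installed in compiled form; this text tells all that it offers. Calls block until the motion is done:
- env.reach(position, orientation): joint-space move of the TCP to a pose.
- env.movel(position, velocity=0.15, frame=None, guard=None): straight line of the TCP; frame=None keeps the orientation; velocity is the mean speed in m/s. With guard (N) it stops when the force on the tool has changed by that much, and returns True; else False.
- env.set_joints(angles): joint-space move.
- env.release() and env.close_gripper(effort=None): open the fingers fully, or close them until they stop; effort is the grip in N (None keeps the last).
- env.hold(seconds).
- kinematics.ik(position, orientation): joint angles nearest the present ones, or None.
- monitor.sense(): the state.
- eyes.grab_frame(name): name is "scene" or "top" or "wrist"; returns a dict with "frame" (400x640x3 uint8, red, green, blue), "mtx" (3x3 intrinsics, pixels), "k1" (the pictures are not rectified: a ray, as slopes to the right and down, at radius r is drawn at 1 + k1 r^2 times it, then the intrinsics apply), "view" (4x4, takes a point from world to camera coordinates). Camera axes: x right, y down, z forward; pixel columns grow to the right and rows downward; lengths in m; the calibration is good to about 2 mm. A picture is of the moment at which its call begins. There is no depth.
A pose or a line that the arm cannot do raises env.MotionError and nothing moves.
- job.hand_in(): hands the job in, once; it reports no verdict.
The state is a dict: "clock": time; "joints": joint angles; "qvel": joint speeds; "joint_efforts": joint torques, N m; "position": TCP position; "ee_rot": TCP orientation; "contact_force": force on the tool from outside, world axes, zero at the start; "ft_torque": the same for the moment, N m; "finger_gap": opening from 0.0 (shut) to 1.0 (fully open).
Only numpy, scipy, OpenCV 4.12 (cv2) and the standard library are available. Lean on these libraries where they do the work, as an engineer would, in place of code of your own. Each camera call takes 0.05 s, during which the arm holds its last target. There are 200 camera calls.

## Working session

There is one attempt and no reset: what is moved stays moved. The work goes in short steps, each a Python script; the robot and the scene stay as the last script left them, time stands still between calls to the robot, and variables do not carry over. Pictures are saved under pics/ and viewed, about 8 in all and at most 12, crops included, and the job is handed in when it is done.

```bash
mkdir -p pics; cat > h.py <<'E'
import numpy as np, cv2
from bench import env, kinematics, monitor, eyes, job
from scipy.spatial.transform import Rotation as R
def ray(f,uv):
    p=cv2.undistortPoints(np.array([[uv]],float),f["mtx"],np.array([f["k1"],0,0,0.]))[0,0]
    V=np.array(f["view"]); d=V[:3,:3].T@np.array([p[0],p[1],1]); o=-V[:3,:3].T@V[:3,3]
    return o,d/np.linalg.norm(d)
def onz(f,uv,z):
    o,d=ray(f,uv); return o+d*(z-o[2])/d[2]
def proj(f,P):
    V=np.array(f["view"]); c=V[:3,:3]@P+V[:3,3]; s=c[:2]/c[2]; s=s*(1+f["k1"]*(s@s)); return (f["mtx"]@[s[0],s[1],1])[:2]
def save(f,n): cv2.imwrite("pics/"+n+".png",f["frame"][:,:,::-1])
def mask(f,lo,hi):
    h=cv2.cvtColor(f["frame"],cv2.COLOR_RGB2HSV); return cv2.inRange(h,lo,hi)
def down(a): # tool x down, jaw axis (tool z) at world angle a
    x=np.array([0,0,-1.]); z=np.array([np.cos(a),np.sin(a),0]); y=np.cross(z,x)
    return R.from_matrix(np.c_[x,y,z]).as_quat()
E
python3 - <<'E'
from h import *
fs=[eyes.grab_frame(n) for n in("scene","top")]
cv2.imwrite("pics/a.png",np.vstack([f["frame"] for f in fs])[:,:,::-1][:, :])
for n,f in zip("st",fs):
    save(f,n); np.set_printoptions(precision=3,suppress=True); print(f["k1"],np.array(f["mtx"])[0],(-np.array(f["view"])[:3,:3].T@np.array(f["view"])[:3,3]))
    for nm,lo,hi in(("blue",(100,120,40),(130,255,255)),("red",(0,150,60),(8,255,255)),("green",(45,100,40),(85,255,255))):
        k=cv2.connectedComponentsWithStats(mask(f,lo,hi))
        for s,c in zip(k[2][1:],k[3][1:]):
            if s[4]>40: print(n,nm,s,c)
s=monitor.sense(); print(s["clock"],s["position"],s["ee_rot"],s["finger_gap"],env.hold_point_z)
E
```

```text
-0.07414032638558879 [453.21    0.    327.335] [-0.302  0.648  0.684]
s blue [310 202  19  14 226] [319.204 208.602]
s blue [213 312  29  49 147] [228.054 334.347]
s red [264 190  15  10  80] [270.962 193.738]
s red [286 206   9  17  51] [289.627 213.02 ]
s green [235 200  15   7  61] [242.164 203.082]
s green [348 302  40  26 198] [369.783 317.126]
s green [351 329  18  10  63] [358.746 333.397]
-0.09376899456437429 [418.375   0.    320.758] [ 0.414 -0.069  1.118]
t blue [291 181  23  22 395] [301.992 191.686]
t blue [155 261  18  15  70] [164.114 267.514]
t red [279 114  17  17 219] [286.639 122.068]
t green [241 116  16  15 107] [249.738 123.421]
0.1 [ 0.186 -0.491  0.231] [ 0.402  0.582 -0.401  0.582] 0.9987332285667224 0.0187
```

View pics/s.png

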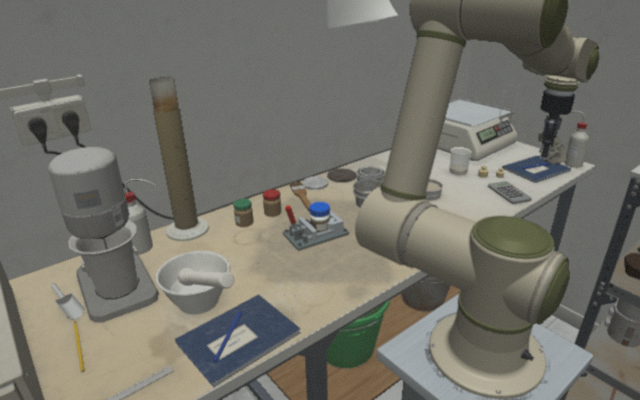

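View pics/t.png

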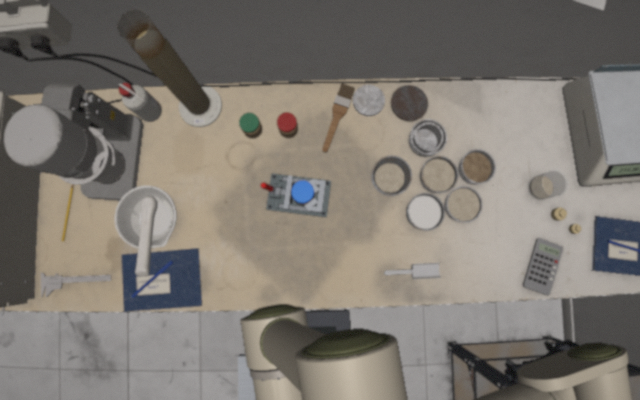

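The scene view shows the blue cap at (319,208) and the upright red lever at (290,213). In the top view the cap is at (302,192), the lever tip at (265,186), the red jar at (287,122), the green jar at (250,124), the scoop at about (415,270) and the tins to the right. Next I look from above with the wrist camera.

```bash
python3 - <<'E'
from h import *
np.set_printoptions(precision=4,suppress=True)
f=eyes.grab_frame("top"); fs=eyes.grab_frame("scene")
c=onz(f,(302,191.7),.088); print("cap",c,"scene cap",onz(fs,(319.2,206),.085))
print("red",onz(f,(286.6,122),.07),"lever",onz(f,(265,186),.11))
for a in np.linspace(-np.pi/2,np.pi/2,7):
    print(a,kinematics.ik([c[0],c[1],.3],down(a)))
env.reach([c[0]-.02,c[1]+.03,.30],down(np.pi/2))
w=eyes.grab_frame("wrist"); save(w,"w1"); s=monitor.sense(); print(s["clock"],s["joints"],proj(w,c))
print(np.array(w["view"]))
E
```

```text
cap [ 0.5634 -0.0252  0.088 ] scene cap [ 0.571  -0.0274  0.085 ]
red [0.75   0.0117 0.07  ] lever [0.5768 0.064  0.11  ]
-1.5707963267948966 [-0.2525  0.3643  1.2496 -0.      1.5277  1.3183]
-1.0471975511965979 [-0.2525  0.3643  1.2496 -0.      1.5277  0.7947]
-0.5235987755982989 [-0.2525  0.3643  1.2496 -0.      1.5277  0.2711]
0.0 [-0.2525  0.3643  1.2496 -0.      1.5277 -0.2525]
0.5235987755982987 [-0.2525  0.3643  1.2496 -0.      1.5277 -0.7761]
1.0471975511965974 [-0.2525  0.3643  1.2496 -0.      1.5277 -1.2997]
1.5707963267948966 [-0.2525  0.3643  1.2496 -0.      1.5277 -1.8233]
2.45 [-0.2082  0.3162  1.3159 -0.0001  1.5098 -1.7774] [295.9366 181.5566]
[[ 0.002   1.     -0.     -0.0049]
 [ 0.9501 -0.0019  0.3119 -0.5769]
 [ 0.3119 -0.0007 -0.9501  0.276 ]
 [ 0.      0.      0.      1.    ]]
```

View pics/w1.png

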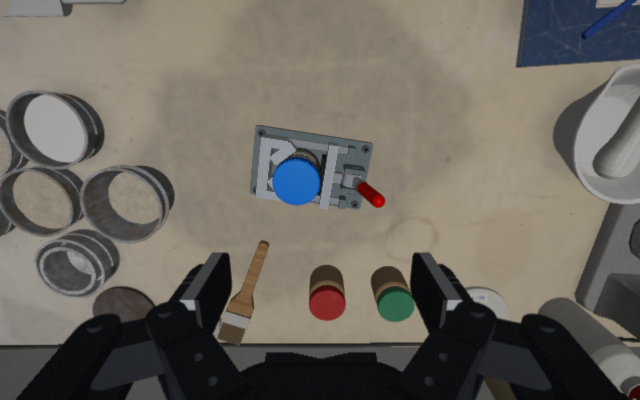

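The wrist view shows the blue cap centred near (297,178), base plate corners near (259,126), (372,143), (361,209) and (251,194), and the red lever from (357,183) to its tip at (378,201). The red jar is at (327,300) and the green at (395,303).

```bash
python3 - <<'E'
from h import *
np.set_printoptions(precision=4,suppress=True)
w=eyes.grab_frame("wrist"); t=eyes.grab_frame("top")
V=np.array(w["view"]); cam=-V[:3,:3].T@V[:3,3]; print("cam",cam)
def fitcap(f,lo=(100,120,40)):
    m=mask(f,lo,(130,255,255)); 
    k=cv2.connectedComponentsWithStats(m); i=1+np.argmax(k[2][1:,4]); cnt=max(cv2.findContours((k[1]==i).astype(np.uint8),0,1)[0],key=len)[:,0]
    # rays of contour -> mid silhouette: match bbox centre of projected cap model
    hull=cnt
    from scipy.optimize import least_squares
    th=np.linspace(0,2*np.pi,60)
    rim=np.vstack([np.c_[.0285*np.cos(th),.0285*np.sin(th),0*th+z] for z in(.068,.088)])
    def ext(P): return np.array([P[:,0].min(),P[:,0].max(),P[:,1].min(),P[:,1].max()])
    g=lambda p: ext(np.array([proj(f,r+[p[0],p[1],0]) for r in rim]))-(ext(hull)+[0,1,0,1])
    s=least_squares(g,[.5634,-.0252],diff_step=1e-4); return s.x,s.fun,ext(hull)
print("cap wrist",*fitcap(w)); print("cap top",*fitcap(t))
C=np.array([onz(w,p,.012) for p in[(259,126),(372,143),(361,209),(251,194)]])
print("plate\n",C); print([np.linalg.norm(C[i]-C[(i+1)%4]) for i in range(4)])
ctr=C.mean(0); yv=(C[1]+C[2]-C[0]-C[3])[:2]; yaw=np.arctan2(yv[1],yv[0]); yv/=np.linalg.norm(yv)
print("ctr",ctr,"ydir",np.degrees(yaw),"origin",ctr[:2]-yv*.014)
x0,y0,x1,y1=[225,105,395,225]
cv2.imwrite("pics/w2.png",cv2.resize(w["frame"][y0:y1,x0:x1,::-1],None,fx=4.7,fy=4.7,interpolation=cv2.INTER_CUBIC))
m=mask(w,(0,150,60),(8,255,255))[150:220,340:400]; ys,xs=np.nonzero(m); print("red",xs.min()+340,xs.max()+340,ys.min()+150,ys.max()+150)
E
```

```text
cam [0.462  0.004  0.4422]
cap wrist [ 0.5655 -0.0246] [ 0.383  -0.383  -0.858   0.8805] [272 320 157 204]
cap top [ 0.5584 -0.0426] [-6.405   6.5206 -2.8075  2.7712] [304 313 185 202]
plate
 [[ 0.5068 -0.0794  0.012 ]
 [ 0.5301  0.0748  0.012 ]
 [ 0.6274  0.0634  0.012 ]
 [ 0.6038 -0.0972  0.012 ]]
[np.float64(0.1559670567434547), np.float64(0.09793577337978975), np.float64(0.16232131212972256), np.float64(0.09857841819992937)]
ctr [ 0.567  -0.0096  0.012 ] ydir 81.52178126567136 origin [ 0.565  -0.0235]
red 357 384 183 207
```

View pics/w2.png

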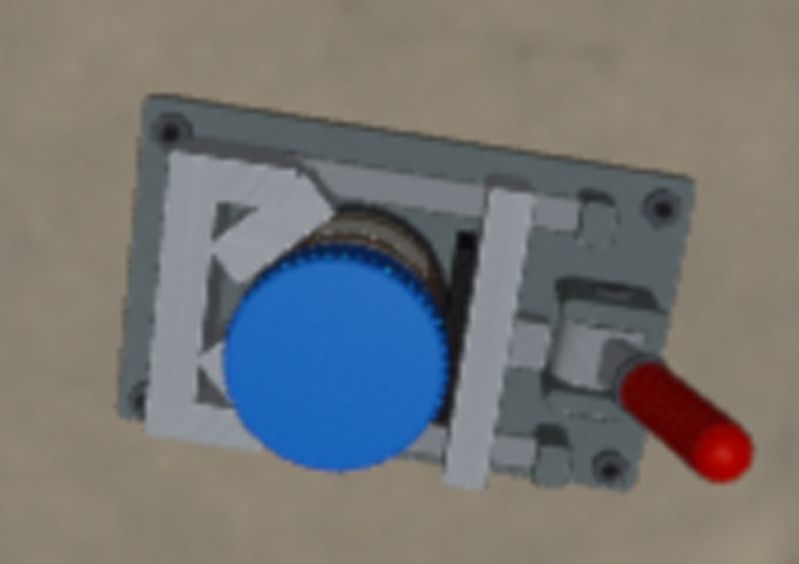

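```bash
cat >> h.py <<'E'
O=np.array([.5655,-.0242]); YAW=np.radians(81.6)
yh=np.array([np.cos(YAW),np.sin(YAW)]); xh=np.array([yh[1],-yh[0]])
def cl(x,y,z): return np.r_[O+x*xh+y*yh,z]
E
python3 - <<'E'
from h import *
np.set_printoptions(precision=4,suppress=True)
w=eyes.grab_frame("wrist"); best=[]
for v in np.linspace(-.1,.5,61):
    p=proj(w,cl(0,.074+.08*np.sin(v+.17),.032+.08*np.cos(v+.17))); best.append((np.linalg.norm(p-[378.6,201.2]),v))
print("lever err px,value",min(best)); v0=min(best)[1]; print("pivot px",proj(w,cl(0,.074,.032)))
q=down(YAW-np.pi/2); env.close_gripper(20)
def tcp(phi,r=.068,gap=0):
    u=np.array([np.sin(phi),np.cos(phi)]); n=np.array([-np.cos(phi),np.sin(phi)])
    c=np.array([.074,.032])+r*u+(.008+gap)*n; return cl(0,c[0]-.011,c[1])
s=tcp(v0+.17,gap=.012); env.reach(s+[0,0,.06],q); env.movel(s)
for phi in np.arange(v0+.17,1.50,.16):
    g=env.movel(tcp(phi),.1,guard=35); st=monitor.sense(); print(round(phi,2),g,st["contact_force"])
    if g: break
print(env.movel(tcp(1.57),.05,guard=25),monitor.sense()["contact_force"])
print(env.movel(tcp(1.57)-[0,0,.004],.03,guard=20))
s=monitor.sense(); print(s["clock"],s["contact_force"],s["position"],tcp(1.57))
E
```

```text
lever err px,value (np.float64(1.090042461927732), np.float64(0.09))
pivot px [353.5948 179.2429]
0.26 False [-0.0444  0.4185  0.7383]
0.42 False [-0.0007 -1.0902 -0.8809]
0.58 False [-0.0576  0.6853  0.6091]
0.74 False [0.3738 0.2511 0.5557]
0.9 False [-0.1777  0.161  -0.4591]
1.06 False [-0.187  -0.6947 -0.2595]
1.22 False [-0.4601 -0.2316  0.4854]
1.38 False [0.4745 0.8506 0.044 ]
False [ 0.0458 -0.0655  1.7942]
True
8.175 [-6.8902 -0.3553 13.8952] [0.585  0.1054 0.0395] [0.5846 0.1054 0.0401]
```

```bash
python3 - <<'E'
from h import *
np.set_printoptions(precision=4,suppress=True)
p=monitor.sense()["position"]; env.movel(np.array(p)+[0,0,.06])
env.release(); a=np.radians(-60)
env.reach(cl(0,0,.17)+[-.0,0,0],down(a))
w=eyes.grab_frame("wrist"); save(w,"w3"); 
for P in [cl(0,.074,.032),cl(0,.154,.032),cl(0,0,.088)]: print(proj(w,P))
print(monitor.sense()["clock"],monitor.sense()["joints"])
E
```

```text
[256.313  130.2192]
[177.4166  69.6218]
[321.83   200.4912]
10.25 [-0.2482  0.4555  1.4598  0.0003  1.2276  0.7954]
```

View pics/w3.png

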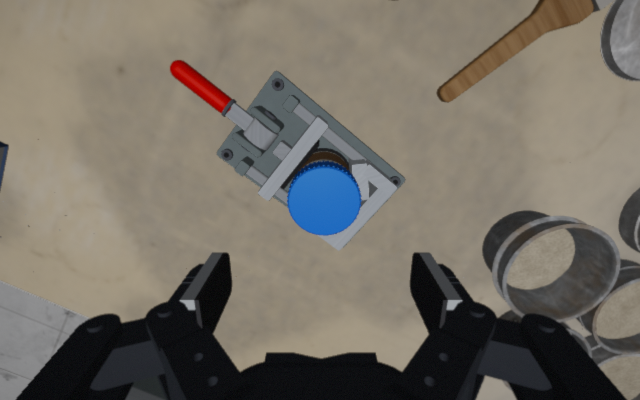

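The lever lies down, with its tip at (177,66) against a predicted (177,70), and the cap is centred near (324,200). I refine the cap centre, then grip and turn.

```bash
python3 - <<'E'
from h import *
from scipy.optimize import least_squares
np.set_printoptions(precision=4,suppress=True)
w=eyes.grab_frame("wrist")
m=mask(w,(100,120,40),(130,255,255)); k=cv2.connectedComponentsWithStats(m); i=1+np.argmax(k[2][1:,4]); s=k[2][i]
e=np.array([s[0],s[0]+s[2],s[1],s[1]+s[3]])-.5
th=np.linspace(0,2*np.pi,60); rim=np.vstack([np.c_[.0285*np.cos(th),.0285*np.sin(th),0*th+z] for z in(.068,.088)])
def g(p):
    P=np.array([proj(w,r+[p[0],p[1],0]) for r in rim]); return np.r_[P[:,0].min(),P[:,0].max(),P[:,1].min(),P[:,1].max()]-e
r=least_squares(g,O,diff_step=1e-4); print(r.x,r.fun,"O",O)
c=r.x; np.save("c.npy",c)
assert np.linalg.norm(c-O)<.004
a=np.radians(-60)
env.movel(np.r_[c,.12],frame=down(a))
print("guard",env.movel(np.r_[c,.054],.08,guard=10))
f0=monitor.sense()["contact_force"]
env.close_gripper(60); s=monitor.sense()
print(f0,s["contact_force"],s["ft_torque"],s["finger_gap"],s["position"],s["clock"])
E
```

```text
[ 0.5653 -0.0261] [-0.4271  0.4264 -0.5883  0.672 ] O [ 0.5655 -0.0242]
guard False
[-0.377   0.1266  1.0184] [-1.368  -1.7128  6.3819] [-0.2824  0.2022 -0.0116] 0.6568366643362623 [ 0.5657 -0.0264  0.0548] 12.1417
```

```bash
python3 - <<'E'
from h import *
np.set_printoptions(precision=3,suppress=True)
j0=np.array(monitor.sense()["joints"]); 
for d in range(10,121,10):
    j=j0.copy(); j[5]-=np.radians(d); env.set_joints(j); s=monitor.sense()
    print(d,s["contact_force"],s["ft_torque"],np.array(s["position"]),round(s["clock"],2))
w=eyes.grab_frame("scene"); save(w,"s2"); cv2.imwrite("pics/s3.png",cv2.resize(w["frame"][130:290,240:440,::-1],None,fx=4,fy=3.75))
E
```

```text
10 [-0.13  -0.42   3.818] [-0.157 -0.077  0.184] [ 0.566 -0.026  0.055] 12.43
20 [-0.777  0.044  5.179] [-0.038 -0.062  0.146] [ 0.566 -0.026  0.055] 12.72
30 [1.034 0.558 7.055] [-0.006  0.013  0.138] [ 0.566 -0.026  0.056] 13.02
40 [-0.283 -0.248  8.196] [ 0.061 -0.021  0.06 ] [ 0.566 -0.026  0.056] 13.31
50 [-0.093  0.677  8.685] [ 0.024 -0.026  0.143] [ 0.566 -0.026  0.056] 13.6
60 [0.08  0.017 8.253] [-0.033 -0.053  0.076] [ 0.566 -0.026  0.056] 13.89
70 [-0.32   0.284  7.787] [ 0.022 -0.037  0.059] [ 0.566 -0.026  0.056] 14.18
80 [0.333 0.31  9.043] [ 0.008 -0.067  0.072] [ 0.566 -0.027  0.056] 14.47
90 [0.323 0.32  8.735] [ 0.057 -0.064  0.057] [ 0.566 -0.026  0.056] 14.77
100 [-0.066  0.134  8.643] [ 0.074 -0.067  0.067] [ 0.566 -0.026  0.056] 15.06
110 [-0.114 -0.68   8.651] [ 0.108 -0.035  0.124] [ 0.566 -0.026  0.056] 15.35
120 [ 0.554 -0.575  8.454] [ 0.039 -0.074  0.092] [ 0.566 -0.026  0.056] 15.64
```

View pics/s3.png

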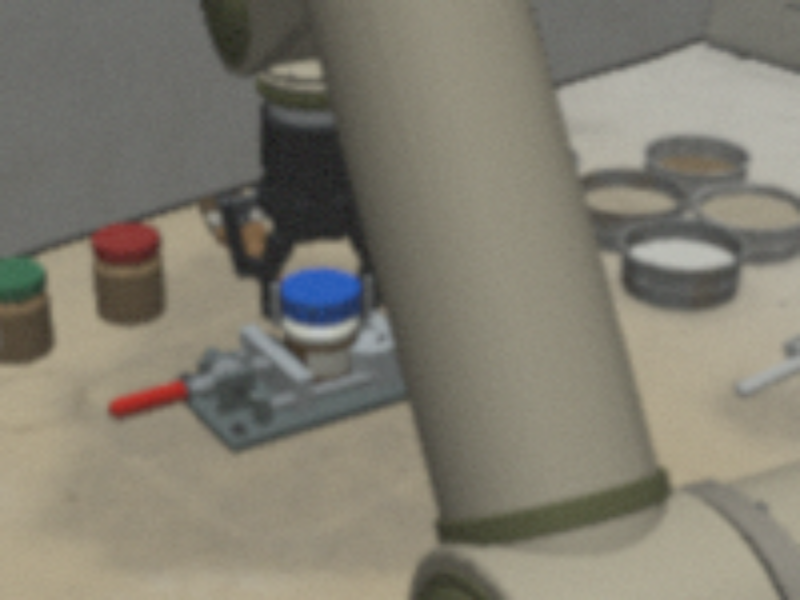

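The scene view shows the lever still down (red grip at crop (150,397)) and the cap held level, with no sign of disturbance. I lift a little under a force guard to test whether the thread has let go.

```bash
python3 - <<'E'
from h import *
np.set_printoptions(precision=3,suppress=True)
p=np.array(monitor.sense()["position"])
for dz in (.002,.005,.010):
    g=env.movel(p+[0,0,dz],.02,guard=16); s=monitor.sense(); print(dz,g,s["contact_force"],s["position"],s["finger_gap"])
    if g: break
else:
    w=eyes.grab_frame("scene"); save(w,"s4"); cv2.imwrite("pics/s5.png",cv2.resize(w["frame"][170:250,260:360,::-1],None,fx=7,fy=7))
E
```

```text
0.002 False [-0.427 -0.045 -1.363] [ 0.566 -0.026  0.057] 0.6592028643803037
0.005 False [-1.317  0.076  0.048] [ 0.566 -0.026  0.061] 0.6528198562940144
0.01 False [-0.191 -0.226 -0.655] [ 0.567 -0.026  0.066] 0.6574003260018451
```

```bash
python3 - <<'E'
from h import *
np.set_printoptions(precision=3,suppress=True)
p=np.array(monitor.sense()["position"])
print(env.movel(np.r_[p[:2],.0855],.04,guard=12)); env.hold(.3)
s=monitor.sense(); print(s["contact_force"],s["position"],s["finger_gap"],s["clock"])
w=eyes.grab_frame("scene"); cv2.imwrite("pics/s5.png",cv2.resize(w["frame"][170:250,260:360,::-1],None,fx=7,fy=7))
for z in (.068,.098): print((proj(w,np.r_[p[:2],z])-[260,170])*7)
print("rim",(proj(w,np.r_[p[:2],.082])-[260,170])*7)
E
```

```text
False
[0.019 0.67  0.156] [ 0.566 -0.026  0.085] 0.6555792636293377 17.6917
[420.411 294.527]
[419.149 227.908]
rim [419.825 263.627]
```

View pics/s5.png

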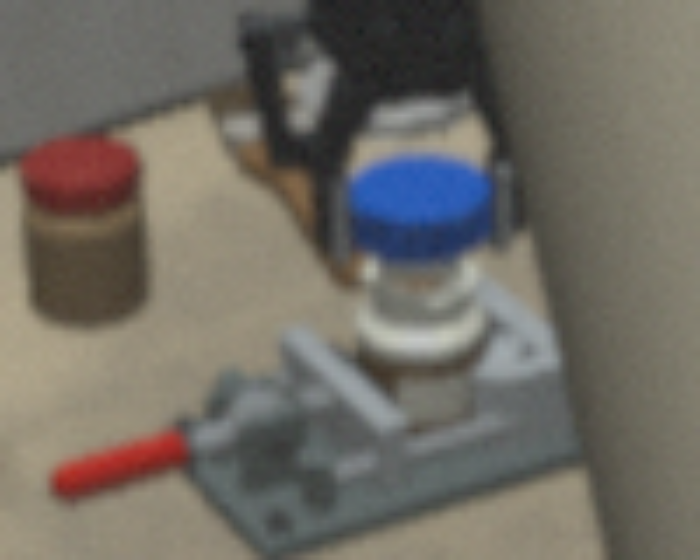

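The cap is clear of the threaded neck and level. Its lower-edge centre is at about (420,231) in the crop, against the rim centre at (420,264), so it sits about 14 mm above the rim. The jar is seated and the lever is down.

```bash
python3 -c "
from h import *
job.hand_in(); s=monitor.sense(); print(s['clock'],s['finger_gap'],s['contact_force'])"
```

```text
the job is handed in; nothing more can be done
the job is handed in; nothing more can be done
```

The jar is open, and I handed the job in at about 18 s of the 51 s with the cap held level over it. No verdict was reported.

**What I did:** I pushed the cam lever down with the closed fingers and gripped the cap at 60 N. I turned it 120° anticlockwise in one grip, so no fresh grip was needed. I then lifted it 29 mm straight up under a force guard.

**Last checks:**
- **Cap:** the final picture shows it level and clear of the neck, its edge about 14 mm above the rim. The finger gap stayed at about 56 mm.
- **Jar and lever:** the jar is seated, and the lever lies flat as predicted.
- **Forces:** the tool force was about zero after the lift, and the guard never tripped on the way up.
- **Other things:** the red jar stood in place in the last picture. I did not measure the green jar, the scoop or the tin again, but the arm did not go near them.

**What I could not confirm:**
- The torque readings while turning were low, at most 0.18 N m against the stated 0.5, because I read them between moves. They do not prove the tight stage was felt; that the cap came off freely is my evidence that it turned.
- The fingers pressed down on the cap with about 8 N while turning, and this vanished on lifting.

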